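Seat a drive axle in the spring-plunger holder

ROBOT

A 6-joint arm with a two-finger parallel gripper is mounted at the origin on the work surface. World frame = base frame: x ahead of the robot, y to its left, z up, the work surface at z = 0. Lengths are in m, angles in degrees, forces in N, time in s.
With the tool pointing down it reaches from about 0.375 to 0.9 m from the base axis. Payload 3.1 kg.
Tool frame: the origin (TCP) lies between the finger pads; the fingertips stand 22 mm ahead of it and the grasp point (between the pads) lies 3 mm ahead of it (bot.tip_extent is the distance from the TCP to the fingertips, in m); y points along the fingers, z is the direction in which the jaws open and shut, and the axes are right-handed (so a half turn about y gives the same grasp; the last joint's range is limited). The gripper opens to 87 mm and grips with 3 to 60 N. Pads are 19 mm wide; open, the fingers measure 117 mm over their backs; the gripper's body (75 mm by 190 mm) begins 51 mm behind the grasp point.
Start: joints at [-79.555, 30.224, 82.088, -0, 67.689, -10.227], TCP at [0.221, -0.585, 0.245] pointing down, gripper open.
Joint ranges: [-176.69, 176.69], [-43.24, 126.21], [12.49, 139.97], [-82, 262], [0, 151.66], [-163.58, 163.58]. Speed limits (degrees/s): [159.86, 159.86, 180, 180, 180, 180].

INTERFACE

Orientations are given as a 3x3 rotation matrix whose columns are the frame's x, y, z axes.
In Python, from rig import bot, eyes, models gives the robot as it stands. The module is installed in compiled form; this text tells all that it offers.
- The arm moves only by the tool arm_command, never from a script. Its arguments are lists of equal length, an entry for each row: "translation": the shift along the tool's x, y, z each as a share of 0.08 m, from -1 to 1, a list of three; "rotation": the turn, a rotation vector about the tool's x, y, z each as a share of 60 degrees, from -1 to 1, a list of three; "grip": the closure, from -1 (fully open) to 1 (shut), so that 0 is half open. In form: {"translation": [[x, y, z], ...], "rotation": [[rx, ry, rz], ...], "grip": [grip, ...]}. A call has 1 to 5 rows; each row is the pose to reach, as a shift and turn from the pose commanded when the call began, along the tool's axes at that moment; what a row does not reach only later rows make up. A row lasts 1/10 s, in which the tool goes at most 50 mm and 8.59 degrees, less where a joint would pass 70% of its speed; a pose out of reach is approached as far as the arm can. A call with a number of a shift or a turn outside -1 to 1 is refused whole. A call with a gripper value outside its range is refused whole. The fingers move at their own pace and stop on an object; the grip force is fixed at half the most. Time passes only in rows, so rows that repeat a pose let the fingers close. It gives the time, the measured TCP pose, the force and the opening at its end, in the units of the state.
- bot.read_state(): the state, without advancing time (a new reading comes with each control period).
- eyes.capture(name): name is "scene" or "top"; returns a dict with "image" (384x512x3 uint8, blue, green, red), "mtx" (3x3 intrinsics, pixels), "rvec" (rotation vector, rad) and "tvec" (3), from world to camera coordinates, as OpenCV has them. Camera axes: x right, y down, z forward; pixel columns grow to the right and rows downward; lengths in m; the calibration is good to about 2 mm. A picture is of the moment at which its call begins. There is no depth.
- bot.hand_in(): hands the job in, once; it reports no verdict.
Trained networks look in the newest picture that a camera, given by its name, has taken for a name from the list of things; names that differ only in an ending like _2 or _b are one class to them, and where a whole thing is asked for, a point or a joint stands for the part that bears it (a point fixed in the world has none). Each returns a list of dicts, best first, with "conf" (0 to 1); they miss things now and then, are a little off and sometimes report something else, mostly with a low value. They report only what shows in the picture. A call takes as long as a camera call. They do not tell look-alikes from the thing itself.
- models.recognise(camera, thing): "extent" ([left, top, right, bottom] as shares, 0 to 1, of the picture: columns of its width, rows of its height, round what is visible of it).
- models.spot_point(camera, thing): "point" ([column, row] as shares, 0 to 1, of the picture: columns of its width, rows of its height: a listed point, or the origin of a listed thing).
The state is a dict: "time_s": time; "joint_positions": joint angles; "qvel": joint speeds; "tau": joint torques, N m; "position": TCP position; "tcp_rot": TCP orientation; "force": force on the tool from outside, world axes, zero at the start; "moment": the same for the moment, N m; "opening": opening from 0.0 (shut) to 1.0 (fully open).
Only numpy, scipy, OpenCV 4.12 (cv2) and the standard library are available. Lean on these libraries where they do the work, as an engineer would, in place of code of your own. Each camera call takes 0.05 s, during which the arm holds its last target. There are 200 camera calls.

TASK

Draw the long steel axle out of the wooden stock rack and slide it, grooved end down, into the upright holder on the perforated aluminium base, past the spring plunger in its side, until it sits fully home on the bottom of the bore with the plunger snapped into its groove. Push gently and feel for the bottom, because the height of the sleeve is not known beforehand; then let go, and leave the other parts where they are.

Things in the scene. Friction and masses are not known exactly. Their poses are not given: they have to be found in the camera images.
- axle_mid (a point): Drive axle: round steel rod 134 mm long, 16 mm diameter, 0.15-0.25 kg, upright in one of three rack sockets (which varies), foot already down. The longest there (104 mm out of the rack), no wider head. Point: on its axis, 67 mm from each end; z up the axis. Best gripped 5 to 15 mm above it. Foot tapers 7 to 16 mm diameter in its first 9 mm; groove 2.5 mm deep, 31 to 40 mm above the foot.
- rack_top (a point): Stock rack: fixed plywood block 64 x 184 mm, 40 mm high. Point: middle of its top face. Three round sockets of 18.5 mm diameter, 30 mm deep (floor 10 mm above the table), lie along its y axis at y = -60, 0 and +60 mm.
- holder_base (a point): Holder, fixed: perforated aluminium base plate 130 x 130 x 8 mm, a black housing 60 x 60 mm up to 34 mm above the table, and a square aluminium sleeve rising out of it. Point: on the table on the axis of the sleeve's bore, z up. The plunger's brass barrel and black knob stick out of the sleeve towards this point's +x, up to 55 mm from the bore axis.
- bore_ref (a point): Fixed point on the bore axis, 64 mm above the table. The sleeve is 38 x 38 mm with one vertical round bore, 18 mm diameter (1 mm free round the axle), 46 mm deep, open on top. It was clamped at an arbitrary height that is not reported: its top lies 0 to 24 mm above this point, so its bore floor 18 to 42 mm above the table. It does not move under the permitted forces.
- plunger (a joint): Spring plunger, nose 34 mm above the bore floor. Value in m: how far it is pushed back. 0 = fully out (nose 5 mm into the bore); 0.002 to 0.003 on the axle's smooth shank; 0 to 0.001 in the groove of an axle fully home. Its spring pushes 4 to 8 N sideways; sliding past it takes up to about 15 N downward; at the bottom the force rises steeply. Pushing with over 25 N is too rough.
- spacer_mid (a point): Bystander in the rack: an aluminium spacer, 68 mm long, 16 mm shank with a 25 mm thick upper part, top 78 mm above the table. This point is half-way up it.
- bolt_mid (a point): Bystander in the rack: a dark pin, 81 mm long, 16 mm shank, 27 mm flat head, top 91 mm above the table. This point is half-way up it.
- gear: Bystander on the table: a dark steel gear 70 mm across and 22 mm high. Origin at the centre of its underside.
- motor: Bystander on the table: a black round motor 60 mm across, 75 mm high with its shaft stub up. Origin at the centre of its underside.
Mind the look-alikes: they are no part of the job. Of the things that look like the part that bears axle_mid, the largest one is meant.

How it is judged (in metres and radians):
On the way, in this order (a step that is already met when the one before it is completed fails the run):
1. the axle is lifted clear out of the rack (z of axle_mid in the frame of rack_top above 0.07 m), for 0.1 s.
2. the axle stands in the holder's bore with the plunger riding on it, pushed back (horizontal distance between axle_mid and holder_base below 0.008 m and angle between axle_mid's own z axis and vertical below 0.1 rad and z of axle_mid in the frame of holder_base below 0.149 m and value of joint plunger above 0.0017 m), for 0.05 s.
At the end, for the whole second after the job is handed in: The axle stands upright in the bore (within 6 mm of its axis, tilt under 0.08 rad, foot 16 to 44.5 mm above the table), fully home, so that the plunger has sprung into its groove (pushed back under 1.5 mm: only within about 2 mm of the bottom), released, at rest (horizontal distance between axle_mid and holder_base below 0.006 m and angle between axle_mid's own z axis and vertical below 0.08 rad and z of axle_mid in the frame of holder_base between 0.083 and 0.1115 m and value of joint plunger below 0.0015 m and contact force between the fingers and axle below 0.05 N and linear speed of axle below 0.01 m/s); the robot touches nothing.
It fails at once if the axle is forced against the holder with more than 40 N (all contact forces added) (contact force between axle and holder above 40 N).
It fails at once if another part is disturbed (gear or motor moved 15 mm, spacer or bolt moved 15 mm in the rack) (distance of any of gear, motor, spacer_mid, bolt_mid from where it was at the start of the episode above 0.015 m).
It also fails if it takes over 50 s, if anything falls off the work surface, if the arm or the gripper's body presses on something with over 40 N, if the wrist force passes 120 N, or if a joint passes its speed limit or range.

## Working session

There is one attempt and no reset: what is moved stays moved. The work goes in short steps, Python scripts to look and compute and a tool call to move; the robot and the scene stay as the last step left them, time stands still between calls to the robot, and variables do not carry over. Pictures are saved under pics/ and viewed, about 8 in all and at most 12, crops included, and the job is handed in when it is done.

Besides the shell and the picture viewer there is one more tool, called after "Call:" as name(argument=value, ...) on one line, values as JSON. arm_command: Moves the arm, as the interface text tells. Shift numbers are shares of 0.08 m and turn numbers shares of 60 degrees, none past 1 either way. Its arguments: {"type":"object","properties":{"translation":{"type":"array"},"rotation":{"type":"array"},"grip":{"type":"array"}},"required":["translation","rotation","grip"]}

```bash
mkdir -p pics
cat > h.py <<'E'
import numpy as np, cv2
from rig import bot, eyes, models
def cap(n): return eyes.capture(n)
def ray(c,uv):
    R=cv2.Rodrigues(np.array(c['rvec'],float))[0]; t=np.array(c['tvec'],float).ravel()
    d=R.T@np.linalg.inv(c['mtx'])@np.array([uv[0],uv[1],1.]); return -R.T@t, d/np.linalg.norm(d)
def atz(c,uv,z):
    o,d=ray(c,uv); return o+d*(z-o[2])/d[2]
def tri(c1,u1,c2,u2):
    o1,d1=ray(c1,u1);o2,d2=ray(c2,u2)
    s=np.linalg.lstsq(np.c_[d1,-d2],o2-o1,rcond=None)[0]
    a=o1+s[0]*d1;b=o2+s[1]*d2; return (a+b)/2,np.linalg.norm(a-b)
def proj(c,p): return cv2.projectPoints(np.array(p,float).reshape(-1,3),c['rvec'],c['tvec'],c['mtx'],None)[0].reshape(-1,2)
E
python3 - <<'E'
from h import *
s=bot.read_state(); print({k:np.round(s[k],3).tolist() for k in('position','tcp_rot','force','opening','time_s')})
C={n:cap(n) for n in('scene','top')}
W=np.array([512,384])
for n in C: cv2.imwrite(f'pics/{n}0.png',C[n]['image']); print(n,np.round(ray(C[n],(256,192)),2).tolist())
for th in ['axle_mid','rack_top','holder_base','bore_ref','spacer_mid','bolt_mid','gear','motor']:
    r={n:models.spot_point(n,th) for n in C}
    for n in C: print(th,n,[(np.round(np.array(d['point'])*W,1).tolist(),round(d['conf'],2)) for d in r[n]][:3])
    if r['scene'] and r['top']: print('   ',*[np.round(x,4) for x in tri(C['scene'],np.array(r['scene'][0]['point'])*W,C['top'],np.array(r['top'][0]['point'])*W)])
a,b=C['scene']['image'],C['top']['image']
E
```

```text
{'position': [0.221, -0.584, 0.244], 'tcp_rot': [[-0.936, -0.0, 0.353], [-0.353, 0.002, -0.936], [-0.0, -1.0, -0.002]], 'force': [0.12, -0.674, -0.4], 'opening': 1.0, 'time_s': 0.0}
scene [[0.94, -0.74, 0.68], [-0.36, 0.68, -0.64]]
top [[0.5, -0.06, 0.93], [0.07, 0.0, -1.0]]
axle_mid scene [([173.8, 222.8], 0.79), ([150.1, 264.2], 0.78), ([142.3, 224.1], 0.66)]
axle_mid top [([380.8, 211.1], 0.61), ([347.6, 212.9], 0.52), ([345.7, 243.9], 0.42)]
    [ 0.5292 -0.3067  0.132 ] 0.0404
rack_top scene [([190.3, 225.3], 0.6)]
rack_top top [([317.4, 209.0], 0.76)]
    [ 0.5156 -0.2056  0.0331] 0.0098
holder_base scene [([296.9, 146.9], 0.91)]
holder_base top [([142.7, 190.5], 0.56)]
    [0.5648 0.2129 0.0009] 0.0039
bore_ref scene [([299.4, 126.8], 0.55)]
bore_ref top [([136.0, 189.1], 0.86)]
    [0.5653 0.2103 0.0652] 0.0007
spacer_mid scene [([196.7, 221.6], 0.57)]
spacer_mid top [([319.1, 209.8], 0.63)]
    [ 0.5204 -0.203   0.0436] 0.0069
bolt_mid scene [([216.8, 205.3], 0.57)]
bolt_mid top []
gear scene [([311.5, 202.4], 0.96), ([214.8, 180.1], 0.33)]
gear top [([230.8, 142.7], 0.9)]
    [0.6867 0.0038 0.0111] 0.0136
motor scene [([210.9, 179.6], 0.61), ([175.0, 224.7], 0.32)]
motor top [([242.8, 236.7], 0.91)]
    [ 0.451  -0.0309  0.0092] 0.0097
```

View pics/scene0.png

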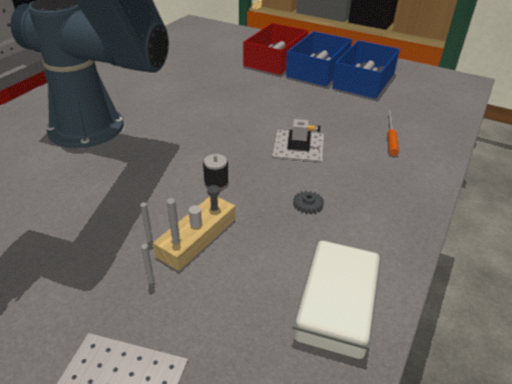

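View pics/top0.png

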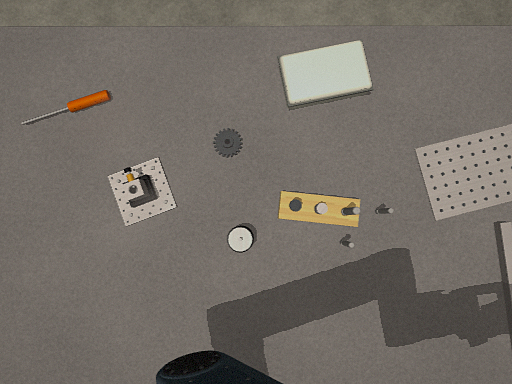

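Axle-like candidates, scene view:
- (174,223), in the rack
- (150,264), standing on the table in front
- (146,224), standing on the table behind

In the top view they are at about (352,211), (384,211) and (347,243). The one in the rack's end socket fits, being upright in a socket and the longest. I'll confirm it in a crop.

Run:
```python
from h import *
C={n:cap(n) for n in('scene','top')}
a=cv2.resize(C['scene']['image'][180:300,120:250],None,fx=3,fy=3,interpolation=cv2.INTER_CUBIC)
b=cv2.resize(C['top']['image'][180:255,270:400],None,fx=3,fy=3,interpolation=cv2.INTER_CUBIC)
e=cv2.resize(C['top']['image'][150:230,100:180],None,fx=4.3,fy=4.3,interpolation=cv2.INTER_CUBIC)
f=cv2.resize(C['scene']['image'][110:165,265:335],None,fx=5.5,fy=3.2,interpolation=cv2.INTER_CUBIC)
print(a.shape,b.shape,e.shape)
H=np.zeros((600,790,3),np.uint8); H[:360,:390]=a; H[362:587,:390]=b; H[:344,400:744]=e; H[350:526,400:785]=f
cv2.imwrite('pics/crop.png',H)
T=C['top'];S=C['scene']
c=[atz(T,p,.04) for p in [(281,191),(361,198),(358,226),(279,219)]]; m=np.mean(c,0); print('rack',m)
d=(c[1]+c[2]-c[0]-c[3]); print(np.linalg.norm(d)/2,np.degrees(np.arctan2(d[1],d[0]))); d/=np.linalg.norm(d)
for k in(-.06,0,.06):
  p=m+k*d; print(k,p.round(4),[proj(T,[p[0],p[1],z])[0].round(1).tolist() for z in(.04,.144)],[proj(S,[p[0],p[1],z])[0].round(1).tolist() for z in(.04,.144)])
for th in ['axle_mid','bolt_mid']:
  for n in C: print(th,n,[(np.round(np.array(d['extent'])*[512,384,512,384],1).tolist(),round(d['conf'],2)) for d in models.recognise(n,th)][:3])
```

```text
(360, 390, 3) (225, 390, 3) (344, 344, 3)
rack [ 0.5206936 -0.2070679  0.04     ]
0.1842115441652954 -95.21482028003341
-0.06 [ 0.5261 -0.1473  0.04  ] [[293.8, 206.2], [298.7, 204.6]] [[212.3, 208.2], [210.1, 169.2]]
0 [ 0.5207 -0.2071  0.04  ] [[319.7, 208.5], [328.0, 207.1]] [[194.1, 224.1], [190.5, 184.6]]
0.06 [ 0.5152 -0.2668  0.04  ] [[345.6, 210.7], [357.3, 209.7]] [[174.4, 241.5], [169.0, 201.4]]
axle_mid scene [([167.7, 197.5, 178.5, 246.8], 0.94), ([141.5, 245.0, 154.3, 285.9], 0.81), ([141.3, 205.4, 151.0, 238.3], 0.61)]
axle_mid top [([343.5, 209.4, 361.0, 216.0], 0.49), ([339.0, 242.2, 356.0, 251.8], 0.45)]
bolt_mid scene [([211.5, 186.8, 219.4, 210.2], 0.66)]
bolt_mid top [([288.8, 198.0, 303.4, 213.7], 0.41)]
```

View pics/crop.png

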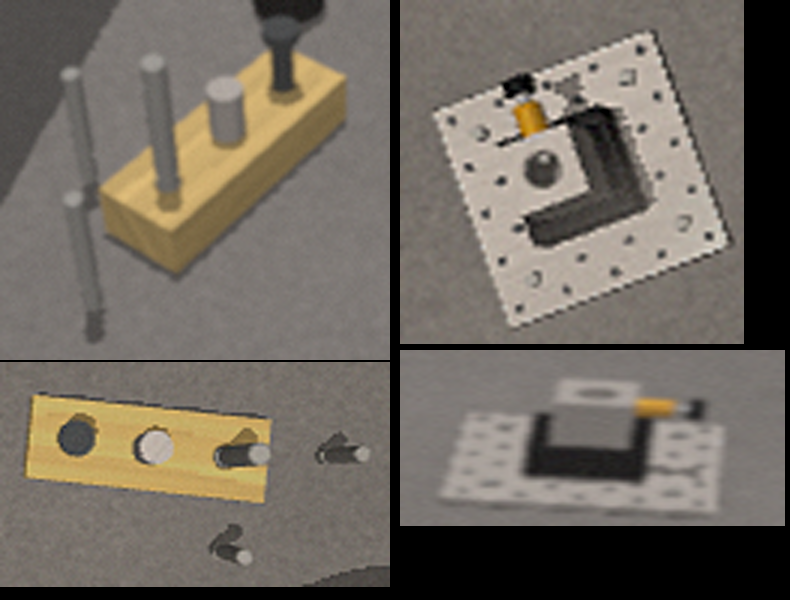

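The crop confirms it. The axle is the tallest rod, in the rack's −y end socket (top at scene (171,201), top view (356,211)). Both loose rods on the table are shorter. The bore mouth is at scene (301,123) and top view (133,189).

Run:
```python
from h import *
C={n:cap(n) for n in('scene','top')};S,T=C['scene'],C['top']
print('axle top',tri(S,(171,201),T,(356,211)), atz(S,(171,201),.144),atz(T,(356,211),.144))
print('axle@rack scene',atz(S,(176,242),.04))
print('bore',tri(S,(301.4,123.1),T,(133,189)))
for z in(.064,.07,.076,.082,.088): print(z,atz(S,(301.4,123.1),z)[:2].round(4),atz(T,(133,189),z)[:2].round(4))
print('rodA',tri(S,(144,246),T,(390,211)),'base T',atz(T,(378,211),0),'S',atz(S,(151,290),0))
print('rodB',tri(S,(144,205),T,(350.5,245)),'base T',atz(T,(343,242),0),'S',atz(S,(150,247),0))
```

```text
axle top (array([ 0.51430725, -0.26333549,  0.14211453]), np.float64(0.004062146123664839)) [ 0.51764473 -0.26407185  0.144     ] [ 0.51263337 -0.26408346  0.144     ]
axle@rack scene [ 0.51885207 -0.26643322  0.04      ]
bore (array([0.56622785, 0.21518121, 0.07377213]), np.float64(0.00394422302069441))
0.064 [0.5616 0.2321] [0.5653 0.2172]
0.07 [0.5653 0.2227] [0.5648 0.2153]
0.076 [0.569  0.2133] [0.5643 0.2134]
0.082 [0.5727 0.2039] [0.5639 0.2115]
0.088 [0.5764 0.1945] [0.5634 0.2095]
rodA (array([ 0.51439401, -0.34748593,  0.10051627]), np.float64(0.0029981249073706873)) base T [ 0.51515372 -0.35409618  0.        ] S [ 0.52628105 -0.36044596  0.        ]
rodB (array([ 0.44223122, -0.26111465,  0.0990898 ]), np.float64(0.0038254161498689405)) base T [ 0.44111231 -0.26828296  0.        ] S [ 0.45475326 -0.27503718  0.        ]
```

Call:
arm_command(translation=[[-1,0,-0.5],[-1,0,-0.5],[-1,0,-0.5],[-1,0,-0.5],[-1,0,-0.5]], rotation=[[0,-0.7,0],[0,-0.7,0],[0,-0.7,0],[0,-0.7,0],[0,-0.7,0]], grip=[0,0,0,0,0])

```text
time_s: 1.8
position: [0.2819, -0.5187, 0.2447]
tcp_rot: [[-0.453, 0.0, 0.891], [-0.891, -0.0, -0.453], [0.0, -1.0, 0.0]]
force: [0.0, 0.3, -0.2]
opening: 0.63
```

```bash
cat >> h.py <<'E'
def go(p,zaz=None):
    s=bot.read_state(); R=np.array(s['tcp_rot']); d=R.T@(np.array(p)-s['position'])
    print('t',round(s['time_s'],2),'pos',np.round(s['position'],4),'F',np.round(s['force'],2),'open',round(s['opening'],3),'tool y',R[:,1].round(4))
    print('shares',np.round(d/.08,3),'z az',np.degrees(np.arctan2(R[1,2],R[0,2])).round(2))
    if zaz is not None:
        a=np.radians(zaz); z=np.array([np.cos(a),np.sin(a),0]); y=np.array([0,0,-1.]); Rt=np.c_[np.cross(y,z),y,z]
        print('rot shares',np.round(np.degrees(cv2.Rodrigues(R.T@Rt)[0].ravel())/60,3))
E
python3 -c "
from h import *
go([.515,-.265,.244],-5)"
```

```text
t 1.8 pos [ 0.2819 -0.5187  0.2447] F [ 0.01  0.29 -0.18] open 0.63 tool y [ 0.e+00 -3.e-04 -1.e+00]
shares [-4.148  0.008  1.161] z az -26.94
rot shares [-0.    -0.366  0.   ]
```

Call:
arm_command(translation=[[-1,0,0.28],[-1,0,0.28],[-1,0,0.28]], rotation=[[0,-0.366,0],[0,-0.366,0],[0,-0.366,0]], grip=[0,0,0])

```text
time_s: 2.1
position: [0.3401, -0.4546, 0.2445]
tcp_rot: [[-0.085, 0.0, 0.996], [-0.996, 0.003, -0.085], [-0.003, -1.0, 0.0]]
force: [0.7, -0.5, 0.8]
opening: 0.507
```

Call:
arm_command(translation=[[-1,0,0.75],[-1,0,0.75]], rotation=[[0,0,0],[0,0,0]], grip=[0,0])

```text
time_s: 2.3
position: [0.4057, -0.3844, 0.2447]
tcp_rot: [[-0.097, 0.001, 0.995], [-0.995, -0.001, -0.097], [0.001, -1.0, 0.001]]
force: [1.1, -0.2, -0.1]
opening: 0.503
```

Call:
arm_command(translation=[[-1,0,0.75],[-1,0,0.75],[-1,0,0.75]], rotation=[[0,0,0],[0,0,0],[0,0,0]], grip=[0,0,0])

```text
time_s: 2.6
position: [0.4757, -0.3052, 0.2447]
tcp_rot: [[-0.087, 0.002, 0.996], [-0.996, 0.002, -0.087], [-0.002, -1.0, 0.001]]
force: [-0.5, 0.0, 0.4]
opening: 0.499
```

```bash
python3 -c "
from h import *
go([.515,-.265,.200],-5)"
```

```text
t 2.6 pos [ 0.4757 -0.3052  0.2447] F [-0.48  0.05  0.43] open 0.499 tool y [ 0.0015  0.0019 -1.    ]
shares [-0.542  0.56   0.445] z az -4.97
rot shares [-0.001  0.    -0.002]
```

Call:
arm_command(translation=[[-0.54,0,0.445],[-0.54,0.6,0.445],[-0.54,0.6,0.445]], rotation=[[0,0,0],[0,0,0],[0,0,0]], grip=[0,0,0])

```text
time_s: 2.9
position: [0.5094, -0.2675, 0.1917]
tcp_rot: [[-0.091, -0.009, 0.996], [-0.996, 0.007, -0.091], [-0.006, -1.0, -0.01]]
force: [-1.7, 1.3, -0.5]
opening: 0.501
```

Run:
```python
from h import *
go([.515,-.265,.098],-5)
S=cap('scene');T=cap('top')
s=bot.read_state(); R=np.array(s['tcp_rot']); p=np.array(s['position'])
tip=p+R[:,1]*.022; print('tip proj',proj(S,tip),proj(T,tip), 'tip+-z',proj(S,[tip+.022*R[:,2],tip-.022*R[:,2]]))
a=cv2.resize(S['image'][130:270,110:250],None,fx=4,fy=4,interpolation=cv2.INTER_CUBIC)
cv2.imwrite('pics/ab.png',a)
```

```text
t 2.9 pos [ 0.5094 -0.2675  0.1917] F [-1.71  1.31 -0.47] open 0.501 tool y [-0.0093  0.007  -0.9999]
shares [-0.03   1.171  0.079] z az -5.23
rot shares [ 0.009 -0.004 -0.006]
tip proj [[164.02414833 189.10815709]] [[363.27407179 211.56255878]] tip+-z [[173.30358626 193.73643055]
 [154.96198729 184.58825409]]
```

View pics/ab.png

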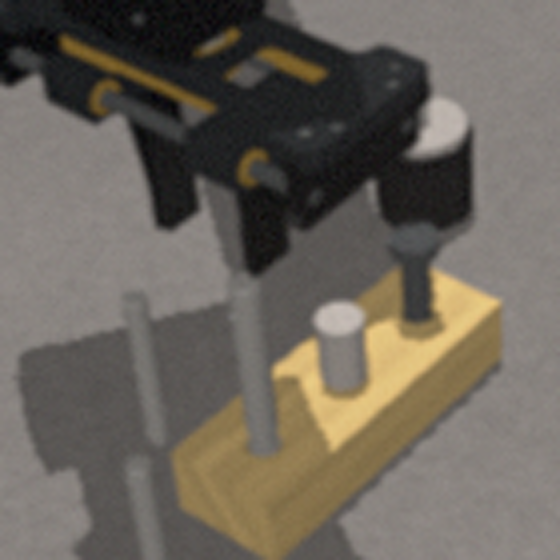

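Call:
arm_command(translation=[[0,0.4,0],[0,0.8,0],[0,1,0],[0,1,0]], rotation=[[0,0,0],[0,0,0],[0,0,0],[0,0,0]], grip=[0,0,0,0])

```text
time_s: 3.4
position: [0.5108, -0.2717, 0.1162]
tcp_rot: [[-0.096, -0.002, 0.995], [-0.995, 0.001, -0.096], [-0.001, -1.0, -0.002]]
force: [-0.6, -0.0, 0.7]
opening: 0.499
```

```bash
python3 -c "
from h import *
go([.515,-.265,.098],-5)"
```

```text
t 3.4 pos [ 0.5108 -0.2717  0.1162] F [-0.55 -0.01  0.73] open 0.499 tool y [-0.0017  0.001  -1.    ]
shares [-0.088  0.228  0.045] z az -5.49
rot shares [ 0.002 -0.008 -0.001]
```

Call:
arm_command(translation=[[-0.085,0.22,0.045],[-0.085,0.22,0.045],[-0.085,0.22,0.045]], rotation=[[0,0,0],[0,0,0],[0,0,0]], grip=[0,0,0])

```text
time_s: 3.7
position: [0.5167, -0.2653, 0.1007]
tcp_rot: [[-0.094, 0.002, 0.996], [-0.996, -0.002, -0.094], [0.002, -1.0, 0.002]]
force: [-0.7, 0.0, 0.0]
opening: 0.503
```

Call:
arm_command(translation=[[0,0,0],[0,0,0],[0,0,0],[0,0,0],[0,0,0]], rotation=[[0,0,0],[0,0,0],[0,0,0],[0,0,0],[0,0,0]], grip=[1,1,1,1,1])

```text
time_s: 4.2
position: [0.5161, -0.2641, 0.0992]
tcp_rot: [[-0.093, -0.0, 0.996], [-0.996, -0.0, -0.093], [0.0, -1.0, -0.0]]
force: [0.6, 1.5, 1.8]
opening: 0.175
```

```bash
python3 -c "
from h import *
go([.515,-.265,.098],-5)"
```

```text
t 4.2 pos [ 0.5161 -0.2641  0.0992] F [0.56 1.5  1.79] open 0.175 tool y [-1.e-04 -1.e-04 -1.e+00]
shares [ 0.012  0.015 -0.013] z az -5.36
rot shares [ 0.    -0.006  0.   ]
```

Call:
arm_command(translation=[[0,-0.3,0],[0,-0.6,0],[0,-1,0],[0,-1,0]], rotation=[[0,0,0],[0,0,0],[0,0,0],[0,0,0]], grip=[1,1,1,1])

```text
time_s: 4.6
position: [0.5184, -0.2656, 0.1827]
tcp_rot: [[-0.093, 0.007, 0.996], [-0.996, -0.005, -0.093], [0.004, -1.0, 0.007]]
force: [-0.1, -0.2, -1.3]
opening: 0.179
```

Call:
arm_command(translation=[[0,-0.45,0],[0,-0.45,0]], rotation=[[0,0,0],[0,0,0]], grip=[1,1])

```text
time_s: 4.8
position: [0.518, -0.2653, 0.2177]
tcp_rot: [[-0.093, 0.006, 0.996], [-0.996, -0.004, -0.093], [0.004, -1.0, 0.006]]
force: [0.7, -0.4, -1.5]
opening: 0.179
```

Run:
```python
from h import *
go([.565,.213,.21],-5)
S=cap('scene')
cv2.imwrite('pics/lift.png',cv2.resize(S['image'][100:270,100:330],None,fx=3,fy=3,interpolation=cv2.INTER_CUBIC))
```

```text
t 4.8 pos [ 0.518  -0.2653  0.2177] F [ 0.65 -0.42 -1.52] open 0.179 tool y [ 0.0056 -0.0043 -1.    ]
shares [-6.008  0.074  0.026] z az -5.36
rot shares [-0.006 -0.006  0.004]
```

View pics/lift.png

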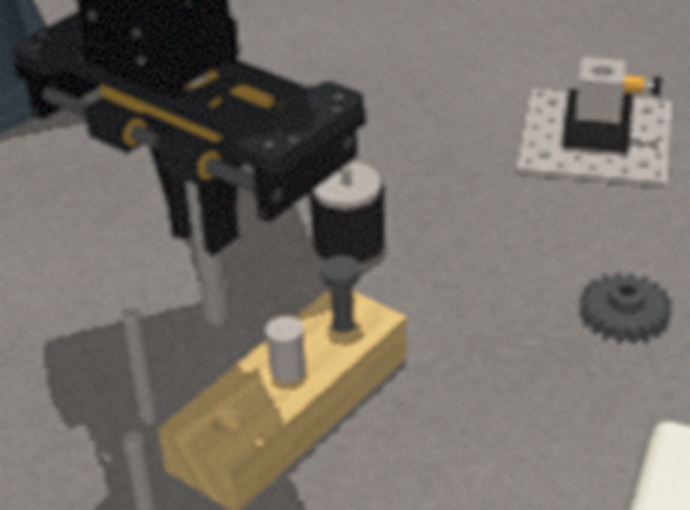

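The axle is out of the rack and hangs straight in the jaws; the empty socket shows at about (226,420). Now across to the holder.

Call:
arm_command(translation=[[-0.5,0,0],[-1,0,0]], rotation=[[0,0,0],[0,0,0]], grip=[1,1])

```text
time_s: 5.05
position: [0.5226, -0.184, 0.2128]
tcp_rot: [[-0.096, -0.003, 0.995], [-0.995, 0.002, -0.096], [-0.001, -1.0, -0.003]]
force: [1.1, 0.6, -1.8]
opening: 0.174
```

Call:
arm_command(translation=[[-0.5,0,0],[-1,0,0]], rotation=[[0,0,0],[0,0,0]], grip=[1,1])

```text
time_s: 5.25
position: [0.5298, -0.103, 0.2126]
tcp_rot: [[-0.094, -0.004, 0.996], [-0.996, 0.002, -0.094], [-0.001, -1.0, -0.004]]
force: [0.8, 0.9, -2.3]
opening: 0.178
```

Call:
arm_command(translation=[[-0.5,0,0],[-1,0,0]], rotation=[[0,0,0],[0,0,0]], grip=[1,1])

```text
time_s: 5.45
position: [0.5373, -0.0233, 0.2127]
tcp_rot: [[-0.094, -0.004, 0.996], [-0.996, 0.001, -0.094], [-0.001, -1.0, -0.004]]
force: [0.9, -0.3, -2.4]
opening: 0.175
```

Call:
arm_command(translation=[[-0.5,0,0],[-1,0,0]], rotation=[[0,0,0],[0,0,0]], grip=[1,1])

```text
time_s: 5.65
position: [0.5447, 0.0562, 0.2126]
tcp_rot: [[-0.094, -0.004, 0.996], [-0.996, 0.0, -0.094], [-0.0, -1.0, -0.004]]
force: [-0.4, -0.8, -1.0]
opening: 0.177
```

Call:
arm_command(translation=[[-0.5,0,0],[-1,0,0],[-1,0,0]], rotation=[[0,0,0],[0,0,0],[0,0,0]], grip=[1,1,1])

```text
time_s: 5.95
position: [0.5522, 0.1388, 0.2127]
tcp_rot: [[-0.088, -0.003, 0.996], [-0.996, 0.002, -0.088], [-0.002, -1.0, -0.003]]
force: [-0.4, -0.6, -2.4]
opening: 0.177
```

```bash
python3 -c "
from h import *
go([.565,.213,.21],-5)"
```

```text
t 5.95 pos [0.5522 0.1388 0.2127] F [-0.41 -0.62 -2.4 ] open 0.177 tool y [-0.0032  0.0019 -1.    ]
shares [-0.938  0.034  0.077] z az -5.07
rot shares [ 0.003 -0.001 -0.002]
```

Run:
```python
from h import *
T=cap('top');S=cap('scene')
print('plate T',atz(T,(142.3,191.4),.008),'spot',atz(T,(142.7,190.5),0))
c=np.array([(443,437-0),(470,408),(725,427),(720,512)],float)
W=[512,384]
for th,z in(('holder_base',0),('bore_ref',.064)):
  for n,c in(('scene',S),('top',T)):
    r=models.spot_point(n,th)
    if r: u=np.array(r[0]['point'])*W; print(th,n,u.round(1),round(r[0]['conf'],2),atz(c,u,z).round(4))
H=np.zeros((600,800,3),np.uint8)
a=cv2.resize(T['image'][150:230,100:180],None,fx=5,fy=5,interpolation=cv2.INTER_CUBIC);H[:400,:400]=a
b=cv2.resize(S['image'][60:180,240:330],None,fx=4.4,fy=4.4,interpolation=cv2.INTER_CUBIC);H[:b.shape[0],402:402+b.shape[1]]=b
cv2.imwrite('pics/hold.png',H)
```

```text
plate T [0.5637657  0.21280334 0.008     ] spot [0.56651525 0.21424507 0.        ]
holder_base scene [296.5 149.5] 0.87 [0.5671 0.2009 0.    ]
bore_ref scene [297.7 126.3] 0.72 [0.5598 0.2124 0.064 ]
```

View pics/hold.png

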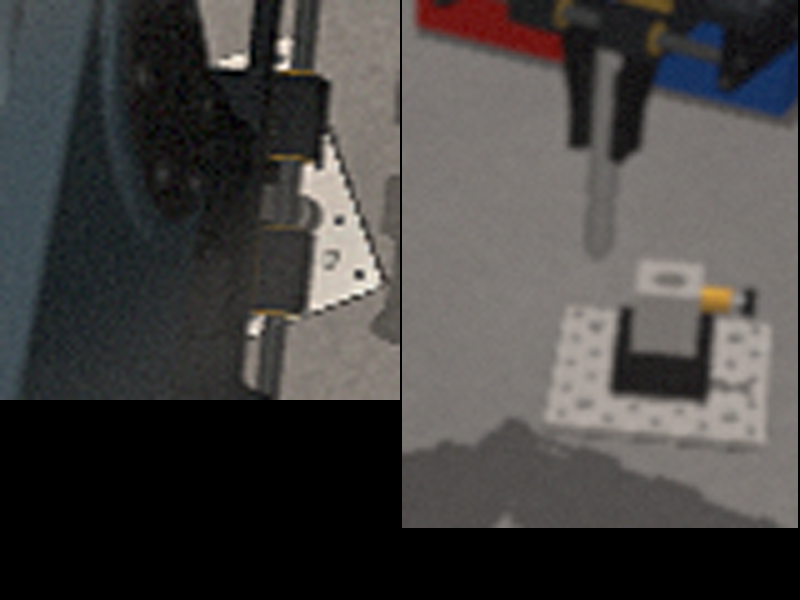

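Run:
```python
from h import *
S=cap('scene'); s=bot.read_state(); R=np.array(s['tcp_rot']);p=np.array(s['position'])
f=p+R[:,1]*.0892; print(f, 'pred foot px',proj(S,f), 'seen (284.3,118.2)')
print('bore px for (.5645,.2135)',[(z,proj(S,[.5645,.2135,z])[0].round(1)) for z in (.064,.07,.076,.082,.088)])
go([.5645,.2135,.186],-5)
```

```text
[0.5533406  0.13281349 0.12528974] pred foot px [[283.46905906 118.70109069]] seen (284.3,118.2)
bore px for (.5645,.2135) [(0.064, array([299.5, 126.6])), (0.07, array([299.7, 124.6])), (0.076, array([299.8, 122.6])), (0.082, array([300. , 120.6])), (0.088, array([300.2, 118.6]))]
t 6.3 pos [0.5534 0.1328 0.2145] F [ 0.86  1.09 -2.09] open 0.177 tool y [-9.e-04 -2.e-04 -1.e+00]
shares [-1.017  0.356  0.042] z az -5.48
rot shares [ 0.001 -0.008  0.   ]
```

Call:
arm_command(translation=[[-0.5,0,0.02],[-1,0.2,0.045],[-1,0.35,0.045],[-1,0.35,0.045],[-1,0.35,0.045]], rotation=[[0,-0.008,0],[0,-0.008,0],[0,-0.008,0],[0,-0.008,0],[0,-0.008,0]], grip=[1,1,1,1,1])

```text
time_s: 6.8
position: [0.5644, 0.2122, 0.1866]
tcp_rot: [[-0.086, -0.001, 0.996], [-0.996, -0.001, -0.086], [0.001, -1.0, -0.001]]
force: [0.6, -0.0, -0.5]
opening: 0.178
```

Run:
```python
from h import *
S=cap('scene');T=cap('top');S=cap('scene')
go([.5645,.2135,.160],-5)
s=bot.read_state(); R=np.array(s['tcp_rot']);p=np.array(s['position']);f=p+R[:,1]*.0892; print(f,'pred foot',proj(S,f),proj(T,f))
H=np.zeros((600,800,3),np.uint8)
b=cv2.resize(S['image'][75:145,265:335],None,fx=8,fy=8,interpolation=cv2.INTER_CUBIC);H[:560,:560]=b
a=cv2.resize(T['image'][160:220,100:160],None,fx=4,fy=4,interpolation=cv2.INTER_CUBIC);H[:240,560:]=a
cv2.imwrite('pics/ins.png',H)
```

```text
t 6.95 pos [0.5652 0.2123 0.1877] F [-0.93 -0.4  -0.48] open 0.174 tool y [ 0.001 -0.    -1.   ]
shares [-0.015  0.346 -0.01 ] z az -4.99
rot shares [-0.001  0.    -0.   ]
[0.56524647 0.21225846 0.09847276] pred foot [[300.61254135 115.31647431]] [[130.21683898 187.78893097]]
```

View pics/ins.png

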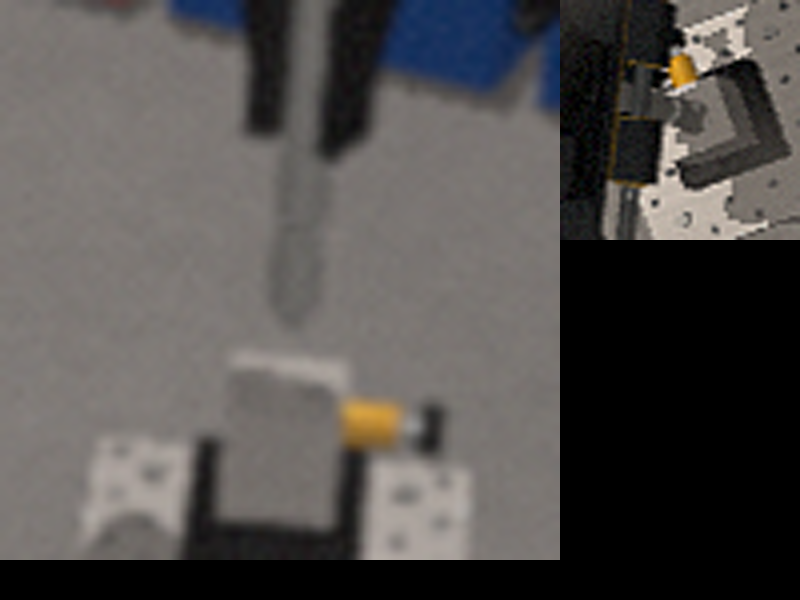

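The axle is centred on the sleeve in the scene view: foot (301.5,115), sleeve top about (301,123). The top surface comes out at z≈0.074. I'll now descend gently.

Call:
arm_command(translation=[[-0.0125,0.08,-0.006],[-0.0125,0.15,-0.006],[-0.0125,0.22,-0.006],[-0.0125,0.28,-0.006],[-0.0125,0.28,-0.006]], rotation=[[0,0,0],[0,0,0],[0,0,0],[0,0,0],[0,0,0]], grip=[1,1,1,1,1])

```text
time_s: 7.45
position: [0.5636, 0.2144, 0.1634]
tcp_rot: [[-0.085, -0.002, 0.996], [-0.996, -0.0, -0.085], [0.001, -1.0, -0.002]]
force: [-0.4, -1.0, -1.6]
opening: 0.18
```

Call:
arm_command(translation=[[0,0.03,0],[0,0.06,0],[0,0.06,0]], rotation=[[0,0,0],[0,0,0],[0,0,0]], grip=[1,1,1])

```text
time_s: 7.75
position: [0.5641, 0.2145, 0.1595]
tcp_rot: [[-0.085, -0.0, 0.996], [-0.996, -0.0, -0.085], [0.0, -1.0, -0.0]]
force: [0.3, -1.3, -1.2]
opening: 0.176
```

Call:
arm_command(translation=[[0,0.03,0],[0,0.06,0],[0,0.06,0]], rotation=[[0,0,0],[0,0,0],[0,0,0]], grip=[1,1,1])

```text
time_s: 8.05
position: [0.564, 0.2145, 0.1546]
tcp_rot: [[-0.085, -0.001, 0.996], [-0.996, -0.0, -0.085], [0.0, -1.0, -0.001]]
force: [-0.2, 0.2, -1.2]
opening: 0.176
```

Run:
```python
from h import *
S=cap('scene'); go([.5645,.2135,.120],-5)
cv2.imwrite('pics/in2.png',cv2.resize(S['image'][75:145,265:335],None,fx=8,fy=8,interpolation=cv2.INTER_CUBIC))
```

```text
t 8.1 pos [0.5641 0.2145 0.1547] F [ 1.19  0.65 -2.2 ] open 0.176 tool y [-5.e-04 -1.e-04 -1.e+00]
shares [0.012 0.434 0.006] z az -4.89
rot shares [0.    0.002 0.   ]
```

View pics/in2.png

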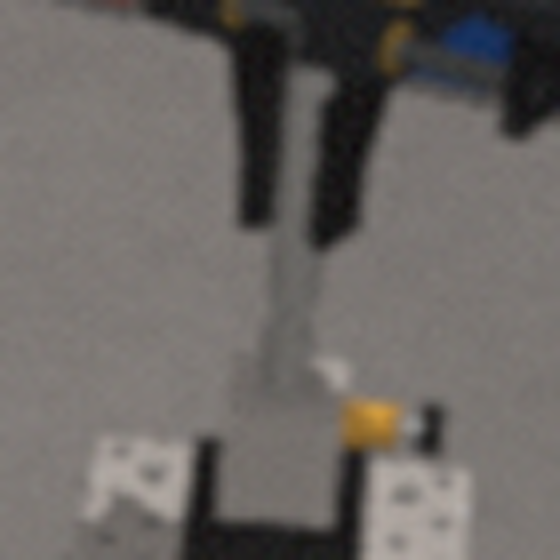

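The axle has entered the bore: it now ends at the bore's front edge, about row 393 of the crop, with no contact force. I'll keep going in small steps.

Call:
arm_command(translation=[[0,0.03,0],[0,0.06,0],[0,0.06,0]], rotation=[[0,0,0],[0,0,0],[0,0,0]], grip=[1,1,1])

```text
time_s: 8.4
position: [0.5642, 0.2146, 0.1498]
tcp_rot: [[-0.085, -0.0, 0.996], [-0.996, 0.0, -0.085], [-0.0, -1.0, -0.0]]
force: [0.4, 0.9, -2.4]
opening: 0.175
```

Call:
arm_command(translation=[[0,0.025,0],[0,0.05,0],[0,0.05,0]], rotation=[[0,0,0],[0,0,0],[0,0,0]], grip=[1,1,1])

```text
time_s: 8.7
position: [0.5641, 0.2147, 0.1464]
tcp_rot: [[-0.085, -0.0, 0.996], [-0.996, 0.0, -0.085], [-0.0, -1.0, -0.0]]
force: [-0.7, 0.1, 1.3]
opening: 0.174
```

Call:
arm_command(translation=[[0,0.02,0],[0,0.04,0],[0,0.04,0]], rotation=[[0,0,0],[0,0,0],[0,0,0]], grip=[1,1,1])

```text
time_s: 9.0
position: [0.5641, 0.2147, 0.1436]
tcp_rot: [[-0.085, 0.0, 0.996], [-0.996, 0.0, -0.085], [-0.0, -1.0, 0.0]]
force: [-1.6, 1.3, 3.7]
opening: 0.178
```

Call:
arm_command(translation=[[0,0.02,0],[0,0.04,0],[0,0.04,0]], rotation=[[0,0,0],[0,0,0],[0,0,0]], grip=[1,1,1])

```text
time_s: 9.3
position: [0.5638, 0.2148, 0.1393]
tcp_rot: [[-0.085, -0.001, 0.996], [-0.996, 0.001, -0.085], [-0.001, -1.0, -0.001]]
force: [0.2, 2.6, -0.5]
opening: 0.176
```

Call:
arm_command(translation=[[0,0.025,0],[0,0.05,0],[0,0.05,0]], rotation=[[0,0,0],[0,0,0],[0,0,0]], grip=[1,1,1])

```text
time_s: 9.6
position: [0.564, 0.2147, 0.135]
tcp_rot: [[-0.085, -0.001, 0.996], [-0.996, 0.0, -0.085], [-0.0, -1.0, -0.001]]
force: [-1.3, 2.5, -1.6]
opening: 0.179
```

Call:
arm_command(translation=[[0,0.025,0],[0,0.05,0],[0,0.05,0]], rotation=[[0,0,0],[0,0,0],[0,0,0]], grip=[1,1,1])

```text
time_s: 9.9
position: [0.5641, 0.2146, 0.1312]
tcp_rot: [[-0.085, -0.0, 0.996], [-0.996, 0.0, -0.085], [-0.0, -1.0, -0.0]]
force: [-1.9, 3.2, -1.3]
opening: 0.176
```

Call:
arm_command(translation=[[0,0.025,0],[0,0.05,0],[0,0.05,0]], rotation=[[0,0,0],[0,0,0],[0,0,0]], grip=[1,1,1])

```text
time_s: 10.2
position: [0.5641, 0.2146, 0.1272]
tcp_rot: [[-0.085, -0.0, 0.996], [-0.996, 0.0, -0.085], [-0.0, -1.0, -0.0]]
force: [-2.0, 2.7, -0.0]
opening: 0.177
```

Call:
arm_command(translation=[[0,0.025,0],[0,0.05,0],[0,0.05,0]], rotation=[[0,0,0],[0,0,0],[0,0,0]], grip=[1,1,1])

```text
time_s: 10.5
position: [0.5641, 0.2145, 0.1232]
tcp_rot: [[-0.085, -0.0, 0.996], [-0.996, 0.0, -0.085], [-0.0, -1.0, -0.0]]
force: [-2.5, 3.7, -1.7]
opening: 0.177
```

Call:
arm_command(translation=[[0,0.015,0],[0,0.03,0],[0,0.03,0]], rotation=[[0,0,0],[0,0,0],[0,0,0]], grip=[1,1,1])

```text
time_s: 10.8
position: [0.5642, 0.2145, 0.1211]
tcp_rot: [[-0.085, -0.0, 0.996], [-0.996, 0.0, -0.085], [0.0, -1.0, -0.0]]
force: [-2.3, 2.6, -0.3]
opening: 0.182
```

Call:
arm_command(translation=[[0,0.015,0],[0,0.03,0],[0,0.03,0]], rotation=[[0,0,0],[0,0,0],[0,0,0]], grip=[1,1,1])

```text
time_s: 11.1
position: [0.5641, 0.2145, 0.1184]
tcp_rot: [[-0.085, -0.0, 0.996], [-0.996, 0.0, -0.085], [-0.0, -1.0, -0.0]]
force: [-2.2, 3.2, -1.6]
opening: 0.174
```

Next steps are smaller, one at a time.

Call:
arm_command(translation=[[0,0.01,0],[0,0.02,0],[0,0.02,0]], rotation=[[0,0,0],[0,0,0],[0,0,0]], grip=[1,1,1])

```text
time_s: 11.4
position: [0.5642, 0.2145, 0.1169]
tcp_rot: [[-0.085, -0.0, 0.996], [-0.996, -0.0, -0.085], [0.0, -1.0, -0.0]]
force: [-1.7, 3.2, -3.0]
opening: 0.175
```

Call:
arm_command(translation=[[0,0.01,0],[0,0.02,0],[0,0.02,0]], rotation=[[0,0,0],[0,0,0],[0,0,0]], grip=[1,1,1])

```text
time_s: 11.7
position: [0.5643, 0.2145, 0.1164]
tcp_rot: [[-0.085, 0.0, 0.996], [-0.996, -0.0, -0.085], [0.0, -1.0, 0.0]]
force: [-2.7, 3.1, 4.0]
opening: 0.177
```

Call:
arm_command(translation=[[0,0.01,0],[0,0.015,0],[0,0.015,0]], rotation=[[0,0,0],[0,0,0],[0,0,0]], grip=[1,1,1])

```text
time_s: 12.0
position: [0.5644, 0.2145, 0.1163]
tcp_rot: [[-0.085, 0.001, 0.996], [-0.996, 0.0, -0.085], [-0.0, -1.0, 0.001]]
force: [-5.0, 2.3, 10.9]
opening: 0.175
```

Call:
arm_command(translation=[[0,0.006,0],[0,0.006,0],[0,0.006,0]], rotation=[[0,0,0],[0,0,0],[0,0,0]], grip=[1,1,1])

```text
time_s: 12.3
position: [0.5644, 0.2145, 0.1162]
tcp_rot: [[-0.085, 0.001, 0.996], [-0.996, 0.0, -0.085], [-0.0, -1.0, 0.001]]
force: [-5.4, 2.0, 12.9]
opening: 0.179
```

Run:
```python
from h import *
S=cap('scene'); go([.5641,.2145,.116],-5)
print([(z,proj(S,[.5643,.2145,z])[0].round(1)) for z in(.064,.07,.074,.161)])
cv2.imwrite('pics/in3.png',cv2.resize(S['image'][75:145,265:335],None,fx=8,fy=8,interpolation=cv2.INTER_CUBIC))
```

```text
t 12.35 pos [0.5644 0.2145 0.1162] F [-5.59  2.26 12.27] open 0.174 tool y [ 0.001  0.    -1.   ]
shares [ 0.001  0.003 -0.004] z az -4.88
rot shares [-0.001  0.002 -0.   ]
[(0.064, array([299.6, 126.4])), (0.07, array([299.7, 124.4])), (0.074, array([299.9, 123.1])), (0.161, array([302.7,  92.8]))]
```

View pics/in3.png

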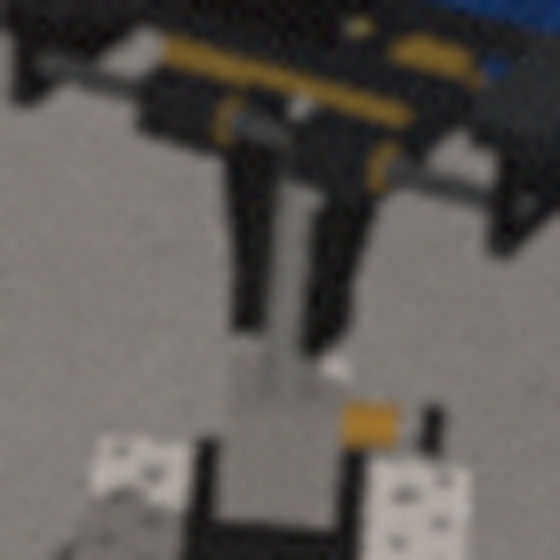

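The force climbs steeply with no further travel. The implied bore floor is 27 mm (axle foot height), and the camera's sleeve top of 73.8 mm puts it at 27.8 mm, so this is the bottom. I'll ease the push a little and let go.

Call:
arm_command(translation=[[0,-0.006,0],[0,-0.006,0],[0,-0.006,0],[0,-0.006,0],[0,-0.006,0]], rotation=[[0,0,0],[0,0,0],[0,0,0],[0,0,0],[0,0,0]], grip=[1,0.6,0.2,0,0])

```text
time_s: 12.85
position: [0.5651, 0.2141, 0.1144]
tcp_rot: [[-0.085, 0.001, 0.996], [-0.996, -0.0, -0.085], [0.0, -1.0, 0.001]]
force: [0.4, -0.4, -0.1]
opening: 0.389
```

Call:
arm_command(translation=[[0,0,0],[0,-0.3,0],[0,-0.6,0],[0,-1,0],[0,-1,0]], rotation=[[0,0,0],[0,0,0],[0,0,0],[0,0,0],[0,0,0]], grip=[0,0,0,0,0])

```text
time_s: 13.35
position: [0.5675, 0.215, 0.1989]
tcp_rot: [[-0.085, 0.01, 0.996], [-0.996, 0.002, -0.085], [-0.002, -1.0, 0.01]]
force: [1.9, 0.3, 0.4]
opening: 0.5
```

Call:
arm_command(translation=[[0,-0.5,0],[0,-1,0]], rotation=[[0,0,0],[0,0,0]], grip=[0,0])

```text
time_s: 13.55
position: [0.5633, 0.2141, 0.2736]
tcp_rot: [[-0.085, -0.004, 0.996], [-0.996, -0.001, -0.085], [0.001, -1.0, -0.004]]
force: [0.4, 0.5, 0.3]
opening: 0.498
```

Call:
arm_command(translation=[[1,0,0],[1,0,0],[1,0,0]], rotation=[[0,0,0],[0,0,0],[0,0,0]], grip=[0,0,0])

```text
time_s: 13.85
position: [0.5571, 0.1316, 0.2742]
tcp_rot: [[-0.089, -0.001, 0.996], [-0.996, -0.002, -0.089], [0.002, -1.0, -0.001]]
force: [0.7, 1.0, 0.2]
opening: 0.501
```

Call:
arm_command(translation=[[1,0,0],[1,0,0],[1,0,0]], rotation=[[0,0,0],[0,0,0],[0,0,0]], grip=[0,0,0])

```text
time_s: 14.15
position: [0.5506, 0.0525, 0.2738]
tcp_rot: [[-0.089, -0.001, 0.996], [-0.996, -0.001, -0.089], [0.001, -1.0, -0.001]]
force: [0.0, 0.2, 0.0]
opening: 0.496
```

Run:
```python
from h import *
S=cap('scene'); go([.5641,.2145,.116])
b=(.5645,.2140)
print('pred top/mid px if floor .0272:',proj(S,[[*b,.1612],[*b,.0735]]).round(1).tolist())
for d in models.spot_point('scene','axle_mid'): print(np.array(d['point'])*[512,384],d['conf'])
print(proj(S,[*b,.0942]))
o=cv2.imread('pics/scene0.png')
H=np.zeros((560,800,3),np.uint8)
H[:560,:400]=cv2.resize(S['image'][80:136,285:325],None,fx=10,fy=10,interpolation=cv2.INTER_CUBIC)
H[:560,400:]=cv2.resize(o[80:136,285:325],None,fx=10,fy=10,interpolation=cv2.INTER_CUBIC)
cv2.imwrite('pics/end.png',H)
```

```text
t 14.2 pos [0.5506 0.0542 0.2739] F [-0.12  0.24 -0.31] open 0.5 tool y [-9.e-04  6.e-04 -1.e+00]
shares [-2.01   1.974 -0.007] z az -5.06
pred top/mid px if floor .0272: [[302.7, 92.8], [299.8, 123.4]]
[146.9952 262.6176] 0.67
[303.104  116.6976] 0.6
[147.8144 220.6848] 0.55
[[300.49143181 116.40025919]]
```

View pics/end.png

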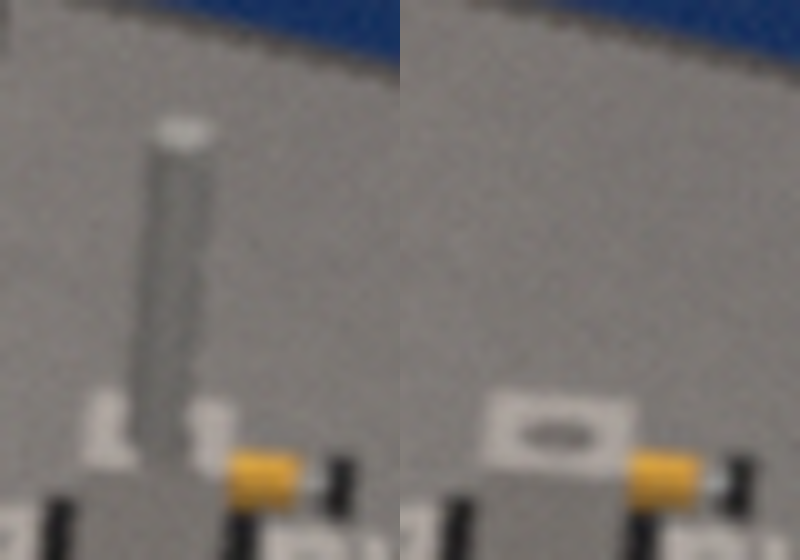

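Run:
```python
from h import *
o=cv2.imread('pics/scene0.png').astype(np.float32)
f=lambda i,sl: i[sl].mean(2)
ims=[cap('scene')['image'].astype(np.float32) for _ in range(4)]; n=sum(ims)/4
def best(y0,y1,x0,x1):
    t=o[y0:y1,x0:x1].mean(2); r=[]
    for d in np.arange(-2,2.01,.1):
        w=cv2.warpAffine(n.mean(2),np.float32([[1,0,-d],[0,1,0]]),(512,384),flags=cv2.INTER_CUBIC)[y0:y1,x0:x1]
        r.append((np.abs(w-t).mean(),round(d,1)))
    return min(r)
print('knob shift px',best(124,133,317,323),'barrel',best(124,133,307,314))
```

```text
knob shift px (np.float32(2.4753084), np.float64(0.0)) barrel (np.float32(1.3796296), np.float64(0.0))
```

The knob has shifted 0.0 px from its fully-out position, where 2–3 mm pushed back would show as about 1 px. That means the plunger is in the groove, so I'm handing in.

```bash
python3 -c "
from h import *
print(bot.hand_in())"
```

```text
the job is handed in; nothing more can be done
None
```

The axle is out of the rack and standing in the holder's bore, pushed to the bottom and released. I then backed the gripper well away and handed the job in at about 14 s; no verdict was reported.

**Bottom contact:** the force rose steeply with no more travel, and I stopped at about 13 N. That puts the bore floor at about 27 mm, and the camera's estimate of the sleeve height gives 28 mm.

**Last pictures:** the axle looks upright. Its top is 30.3 px above the bore mouth, against 30.6 px expected when fully home (about 1 mm). The plunger knob shows no shift from its fully-out position, so the plunger should be in the groove.

**Less certain:**
- At this image scale, a plunger pushed back 2–3 mm would move the knob only about 1 px.
- A sideways force of 3–6 N lasted until I let go.
- The network's point for the axle's middle lay about 2.6 px to the side of where I expected it; about 1 px of that is the calibration offset seen earlier.
- I did not re-measure the other parts at the end, though no contact with them showed along the way.

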